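# Two-point surface temperature check of a warming plate

### The job

Take the grey surface-temperature probe out of its leaning holder and take a reading on the cross mark of the warming plate: probe upright, foot centred on the mark, pressed lightly so that the sprung foot goes about half-way in, for two seconds. Then lift the probe off the plate, press it in the same way on the ring mark, and finish there, still holding the probe upright and lightly pressed. Never press hard on the plate, and do not disturb the bottle, the beaker or the jar.

Things in the scene. Friction and masses are not known exactly. Their poses are not given: they have to be found in the camera images.
- probe: Loose probe, 0.12 kg, 140 mm long. Origin: centre of its grey box-shaped handle (32 mm along its x, 24 along y, 70 along z): grip here, across the 24 mm. z runs from foot to handle end. A 12 mm thick stem reaches 75 mm below the origin; then a thin rod with a flat round foot, 14 mm wide. Display on the -x face. It starts in the holder, leaning 20 degrees, handle end towards the holder's -x.
- probe_foot (a point): Centre of the flat underside of the probe's foot, on the tool's axis, 105 mm below the probe's origin when the foot is not pressed in (it moves with the sprung foot). Same axes as the probe.
- probe_tip (a joint): How far the sprung foot is pushed into the probe: 0 m = fully out, 0.012 m = fully in. The spring takes 1 N to start moving and about 0.4 N more per mm (3.4 N half-way in, 5.8 N fully in).
- holder: Fixed white plastic holder, 105 mm high. Origin on the bench, 10 mm towards its -x from the centre of its 130 x 90 x 10 mm base. A pocket leaning 20 degrees to its -x encloses the lowest 9 mm of the probe's handle with 1.5 mm play; the rest of the handle stands free. Stem and foot hang in the slot below (22 x 27 mm): draw the probe out along its own axis by at least 80 mm.
- hotplate: Fixed white warming plate, cold, 240 mm along its x, 180 mm along its y. Origin: centre of the underside, on the bench. On top a bare metal plate, 174 x 174 mm, centred 30 mm towards +x of the origin, top face level, 86 mm above the bench. Three flat dark marks lie on it in a row along y, 55 mm apart (each shifted up to 20 mm in x), in any order: ring, cross, bar.
- mark_cross: The cross mark (two 36 x 5 mm strokes), flat on the plate's top face. Origin: its centre, on the top face.
- mark_ring: The ring mark (34 mm outside, 28 mm inside), flat on the plate's top face. Origin: its centre, on the top face.
- mark_bar: The plain bar mark (36 x 5 mm), not used in this job. Origin: its centre, on the plate's top face.
- bottle: Loose glass bottle with a blue cap, 70 mm wide, 150 mm high. Origin: centre of the underside. Leave alone.
- beaker: Loose glass beaker, 70 mm wide, 90 mm high. Origin: centre of the underside. Leave alone.
- jar: Loose glass jar with a white lid, 66 mm wide, 80 mm high. Origin: centre of the underside. Leave alone.
Mind the look-alikes: they are no part of the job. Leave any black or yellow look-alike of the holder alone.

How it is judged:
By the outcome, as a careful person would: the job done as asked, in the order asked, and still so for the second after the job is handed in, while the arm keeps its last pose, push and grip.
It also fails if it takes over 45 s, if anything falls off the work surface, if the arm or the gripper's body presses on something with over 40 N, if the wrist force passes 120 N, or if a joint passes its speed limit or range.

### The arm

A 7-joint arm with a two-finger parallel gripper is mounted at the origin on the work surface. World frame = base frame: x ahead of the robot, y to its left, z up, the work surface at z = 0. Lengths are in m, angles in rad, forces in N, time in s.
With the tool pointing down it reaches from about 0.4 to 0.85 m from the base axis. Payload 10.4 kg.
Tool frame: the origin (TCP) lies between the finger pads; the fingertips stand 8 mm ahead of it and the grasp point (between the pads) lies 11 mm behind it; z points along the fingers, y is the line along which they close (so a half turn about z gives the same grasp; the last joint's range is limited). The gripper opens to 87 mm and grips with 3 to 60 N. Pads are 19 mm wide; open, the fingers measure 117 mm over their backs; the gripper's body (75 mm by 190 mm) begins 51 mm behind the grasp point.
Start: joints at [-0.023, 0.332, -0.065, 1.46, 0.022, 1.35, -0.088], TCP at [0.625, 0, 0.197] pointing down, gripper open.
Joint ranges: [-2.6, 2.6], [-0.5, 2.12], [-1.47, 1.34], [0.16, 2.42], [-1.27, 4.41], [0.06, 2.06], [-2.6, 2.6]. Speed limits (rad/s): [2.22, 2.22, 2.79, 2.79, 3.14, 3.14, 3.14].

### API

Orientations are given as [roll, pitch, yaw] about the fixed x, y, z axes, in that order (R = Rz(yaw) Ry(pitch) Rx(roll)).
In Python, from bench import robot gives the robot as it stands.
- The arm moves only by the shell command python3 -m crank 'ROWS' [OPENING] [FORCE]. ROWS is a JSON object of lists of equal length, an entry for each row: "delta_pos": the shift along the tool's x, y, z in mm, a list of three; "twist": the turn about the tool's z in degrees. In form: {"delta_pos": [[dx, dy, dz], ...], "twist": [twist, ...]}. A call has 1 to 20 rows; each row is the pose to reach, as a shift and turn from the pose commanded when the call began, along the tool's axes at that moment; what a row does not reach only later rows make up. A row lasts 1/8 s, in which the tool goes at most 62.5 mm and 10.7 degrees, less where a joint would pass 70% of its speed; a pose out of reach is approached as far as the arm can. A call with a gripper value outside its range is refused whole. OPENING is the closure, from -1 (fully open) to 1 (shut), so that 0 is half open, set as the call begins (- or left out, the last holds). The fingers move at their own pace and stop on an object; FORCE is the grip in N (left out, the last holds). Time passes only in rows, so rows that repeat a pose let the fingers close. It gives the time, the measured TCP pose, the force, the opening and the grip force at its end, in the units of the state.
- robot.get_state(): the state, without advancing time (a new reading comes with each control period).
- robot.camera(name): name is "scene" or "side" or "wrist"; returns the picture (480x640x3 uint8, red, green, blue); there is no depth.
- robot.get_calibration(name): a dict with "fx", "fy", "cx", "cy" (pixels), "extrinsics" (4x4, takes a point from camera to world coordinates). Camera axes: x right, y down, z forward; pixel columns grow to the right and rows downward; lengths in m; the calibration is good to about 2 mm. The wrist camera is an equidistant fisheye: a pixel r from the principal point sees the ray r / f radians off the axis. A picture is of the moment at which its call begins: read the wrist's pose just before it. get_calibration takes no time and is no camera call; for the wrist camera it gives the pose at the moment of the call.
- robot.hand_in(): hands the job in; it is judged then, once.
The state is a dict: "time": time; "q": joint angles; "dq": joint speeds; "tau": joint torques, N m; "tool_pos": TCP position; "orientation": TCP orientation; "wrist_force": force on the tool from outside, world axes, zero at the start; "wrist_torque": the same for the moment, N m; "finger_gap": finger opening in m; "grasp_force": force on a finger pad.
Only numpy, scipy, OpenCV 4.12 (cv2) and the standard library are available. Lean on these libraries where they do the work, as an engineer would, in place of code of your own. Each camera call takes 0.05 s, during which the arm holds its last target. There are 200 camera calls.

## Working session

There is one attempt and no reset: what is moved stays moved. The work goes in short steps, Python scripts to look and compute and a shell command to move; the robot and the scene stay as the last step left them, time stands still between calls to the robot, and variables do not carry over. Pictures are saved under pics/ and viewed, at most 10 in all, crops included, and the job is handed in when it is done.

```bash
ls; mkdir -p pics
python3 - <<'E'
from bench import robot
import cv2,numpy as np
s=robot.get_state();print(s)
for n in ["scene","side","wrist"]:
    im=robot.camera(n);cv2.imwrite(f"pics/{n}0.png",im[:,:,::-1]);c=robot.get_calibration(n);print(n,c)
E
```

```text
pics
{'time': 0.0, 'q': array([-0.02258008,  0.33289125, -0.06470731,  1.46093805,  0.02159329,
        1.34990549, -0.08850301]), 'dq': array([-1.09434085e-03, -4.06378446e-04, -3.29094645e-04,  7.36206902e-04,
       -8.21920132e-04, -5.02481519e-05, -8.91062763e-04]), 'tau': array([-1.20520472e-04, -6.23245955e+01,  2.44190963e-02, -3.89891267e+01,
       -6.13984605e-02,  3.97891912e-02,  1.87085252e-04]), 'tool_pos': array([ 6.24572900e-01, -1.34127998e-05,  1.96043445e-01]), 'orientation': array([-3.14014695e+00,  5.80296193e-05,  1.57079979e+00]), 'wrist_force': array([-0.30763732,  0.03981603, -0.27112102]), 'wrist_torque': array([-0.04321555,  0.02668117,  0.00535844]), 'grasp_force': 0.0, 'finger_gap': 0.08684735772513749}
scene {'fx': 450.10402951678253, 'fy': 450.10402951678253, 'cx': 324.6454115758523, 'cy': 237.14515585748447, 'extrinsics': array([[-0.45443895,  0.67516737, -0.58106305,  1.23208416],
       [ 0.89076289,  0.34822247, -0.29203183,  0.3359688 ],
       [ 0.00516885, -0.65030003, -0.75965989,  0.93210857],
       [ 0.        ,  0.        ,  0.        ,  1.        ]])}
side {'fx': 502.4570119308895, 'fy': 502.4570119308895, 'cx': 317.33543462978395, 'cy': 230.71973694506502, 'extrinsics': array([[ 0.99988873,  0.00371509,  0.01444709,  0.55500805],
       [-0.01003855, -0.54879617,  0.83589592, -0.86459904],
       [ 0.01103394, -0.83594794, -0.54869782,  0.67346123],
       [ 0.        ,  0.        ,  0.        ,  1.        ]])}
wrist {'fx': 371.64829954431775, 'fy': 371.64829954431775, 'cx': 321.113618876682, 'cy': 237.956829729289, 'extrinsics': array([[ 9.99998594e-01,  9.39169547e-04, -1.38935721e-03,
         6.24205561e-01],
       [ 4.71112979e-04, -9.52436722e-01, -3.04736064e-01,
         8.51454977e-02],
       [-1.60947366e-03,  3.04734981e-01, -9.52435825e-01,
         3.83958389e-01],
       [ 0.00000000e+00,  0.00000000e+00,  0.00000000e+00,
         1.00000000e+00]])}
```

View pics/scene0.png

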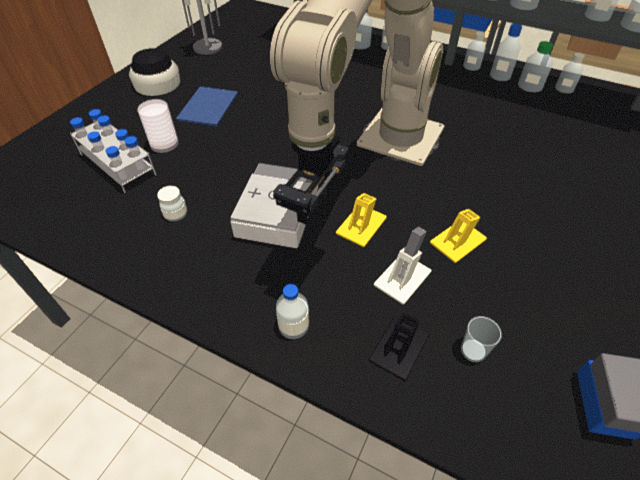

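View pics/side0.png

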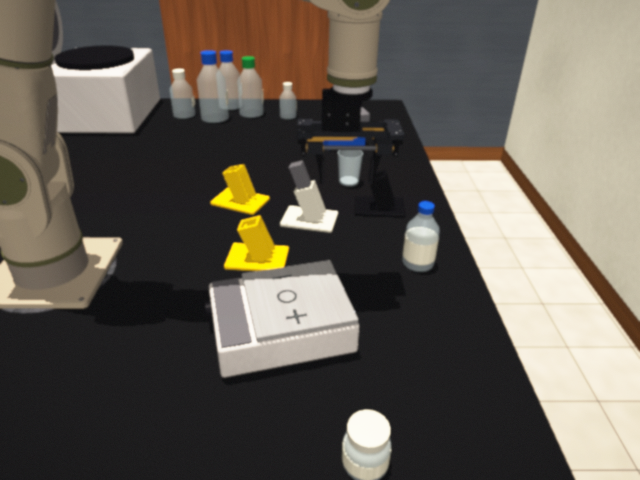

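View pics/wrist0.png

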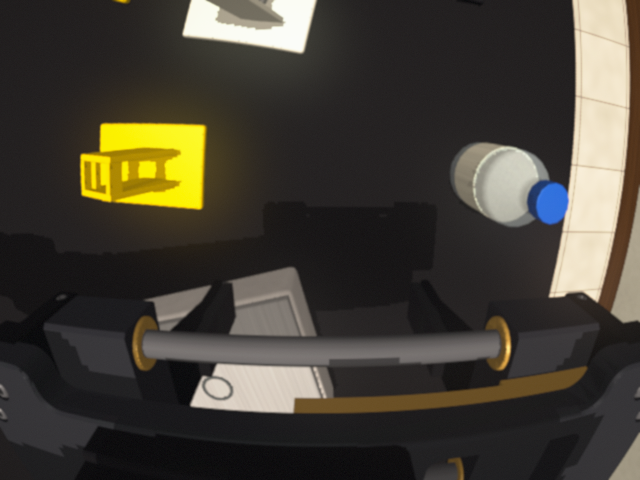

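The scene shows the white holder with the grey probe at about (405,265) in the scene view and (305,200) in the side view. The plate has its cross at (296,317) and ring at (287,296) in the side view. The tool can't tilt, so I'll have to turn the probe upright in the grip by pushing its stem against something fixed.

```bash
cat > h.py <<'E'
import numpy as np,cv2
from bench import robot
def ray(n,u,v,c=None):
    c=c or robot.get_calibration(n);E=c["extrinsics"]
    x,y=(u-c["cx"])/c["fx"],(v-c["cy"])/c["fy"]
    if n=="wrist":
        r=np.hypot(x,y);d=np.array([x/r*np.sin(r),y/r*np.sin(r),np.cos(r)])
    else: d=np.array([x,y,1.])
    d=E[:3,:3]@d;return E[:3,3],d/np.linalg.norm(d)
def plane(n,u,v,z,c=None):
    o,d=ray(n,u,v,c);return o+d*(z-o[2])/d[2]
def tri(n1,p1,n2,p2):
    o1,d1=ray(n1,*p1);o2,d2=ray(n2,*p2)
    t=np.linalg.lstsq(np.c_[d1,-d2],o2-o1,rcond=None)[0]
    a,b=o1+t[0]*d1,o2+t[1]*d2;return (a+b)/2,np.linalg.norm(a-b)
def proj(n,P,c=None):
    c=c or robot.get_calibration(n);E=c["extrinsics"]
    p=E[:3,:3].T@(np.array(P)-E[:3,3]);return c["cx"]+c["fx"]*p[0]/p[2],c["cy"]+c["fy"]*p[1]/p[2]
E
python3 - <<'E'
import cv2,numpy as np
s=cv2.imread('pics/scene0.png');d=cv2.imread('pics/side0.png')
a=cv2.resize(s[215:310,355:495],None,fx=4,fy=4,interpolation=cv2.INTER_CUBIC)
b=cv2.resize(d[150:240,265:345],None,fx=4,fy=4,interpolation=cv2.INTER_CUBIC)
e=cv2.resize(d[255:375,200:365],None,fx=2,fy=2,interpolation=cv2.INTER_CUBIC)
W=np.zeros((600,800,3),np.uint8)  # montage
W[:380,:560]=a
b2=cv2.resize(b,(240,270));W[:270,560:]=b2   # b at x3
W[360:600,470:800]=e
cv2.imwrite('pics/m.png',W)
E
```

```text
(no output)
```

View pics/m.png

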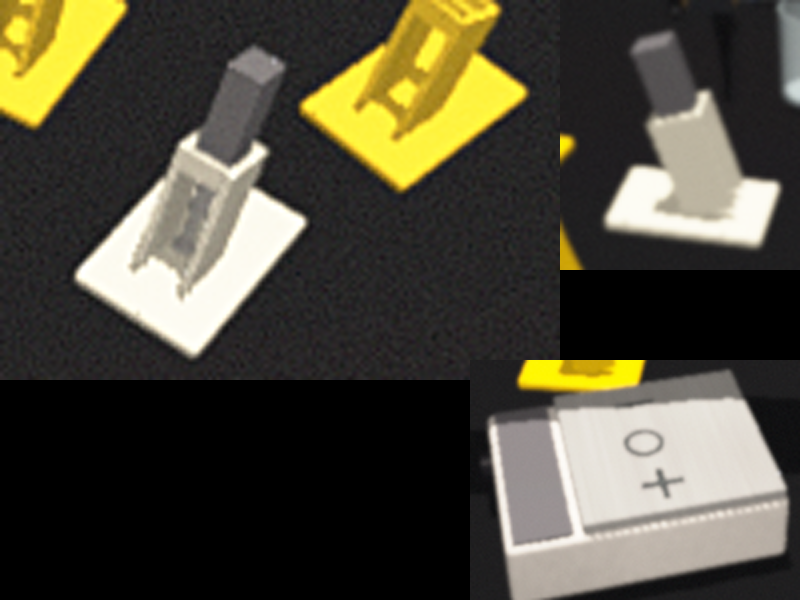

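Run:
```python
from h import *
np.set_printoptions(precision=4,suppress=True)
A=[plane("scene",*p,.01)[:2] for p in [(373.75,283.75),(403.75,303.75),(431.25,270)]]
B=[plane("side",*p,.01)[:2] for p in [(280,222.7),(290,205.7),(338.3,211),(331.7,228)]]
print(np.array(A));print(np.array(B));
print("top",tri("scene",(419.25,231.25),"side",(296.3,165)))
print("cross",plane("side",296,316.5,.086),"ring",plane("side",286.5,296,.086))
print("ring wrist",plane("wrist",217,388,.086))
print("cross scene",plane("scene",254,192,.086))
for n,l in (("side",[(210,308),(330,264),(357,320),(222,352)]),):print([plane(n,*p,.08)[:2] for p in l])
print("yellow",[plane("side",*p,.01)[:2] for p in [(211,201),(226,190),(270,197),(262,213),(225,268),(289,268),(228,247)]])
for p in [(350,185),(420,268),(366,476)]:print(plane("side",*p,0))
```

```text
[[0.6064 0.1588]
 [0.627  0.2454]
 [0.5005 0.2723]]
[[0.4809 0.1815]
 [0.5026 0.2642]
 [0.6271 0.2386]
 [0.6075 0.1584]]
top (array([0.5199, 0.2214, 0.1493]), np.float64(0.004836033776476991))
cross [ 0.5318 -0.234   0.086 ] ring [ 0.5136 -0.1814  0.086 ]
ring wrist [ 0.5127 -0.1785  0.086 ]
cross scene [ 0.5293 -0.2321  0.086 ]
[array([ 0.3816, -0.2065]), array([ 0.5942, -0.079 ]), array([ 0.6352, -0.236 ]), array([ 0.4175, -0.3084])]
yellow [array([0.2939, 0.2868]), array([0.3248, 0.3473]), array([0.4475, 0.3096]), array([0.4329, 0.2271]), array([ 0.372 , -0.0016]), array([ 0.5098, -0.001 ]), array([0.3676, 0.0769])]
[0.6679 0.3986 0.    ]
[0.7974 0.0132 0.    ]
[ 0.6347 -0.465   0.    ]
```

The holder's yaw is about -11°, and the probe handle is near (0.532, 0.219). Next I move above it with a -79° twist and look from close by.

```bash
python3 -m crank '{"delta_pos":[[20,-10,-30],[50,-20,-50],[80,-35,-60],[110,-50,-60],[140,-60,-60],[170,-75,-60],[200,-85,-60],[219,-93,-60],[219,-93,-60],[219,-93,-60]],"twist":[-10,-20,-30,-40,-50,-60,-70,-79,-79,-79]}' -1 20
python3 - <<'E'
from h import *
print(robot.get_state()["tool_pos"],robot.get_state()["orientation"])
c=robot.get_calibration("wrist");im=robot.camera("wrist");np.save("c1.npy",c,allow_pickle=True);cv2.imwrite("pics/w1.png",im[:,:,::-1])
E
```

```text
time: 1.4
tool_pos: [0.5325, 0.2177, 0.2567]
orientation: [-3.141, 0.0, 2.945]
wrist_force: [-0.3, -0.9, 0.0]
finger_gap: 0.0867
grasp_force: 0.0
[0.53253723 0.21770483 0.25667549] [-3.14096291e+00  9.76637507e-05  2.94481146e+00]
```

View pics/w1.png

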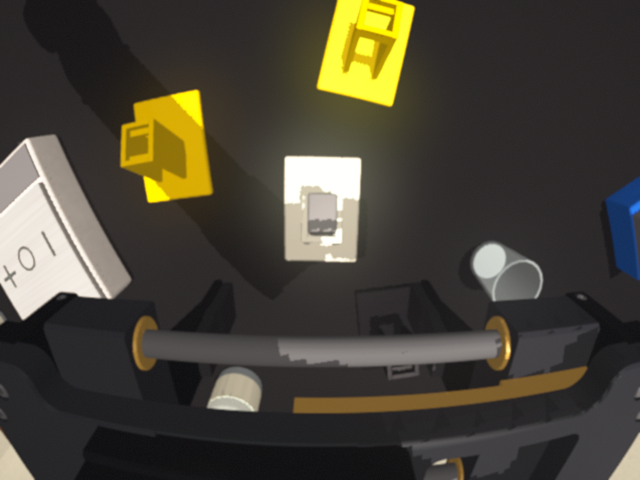

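Run:
```python
from h import *
np.set_printoptions(precision=4,suppress=True)
c=np.load("c1.npy",allow_pickle=True).item()
im=cv2.imread("pics/w1.png");hsv=cv2.cvtColor(im,cv2.COLOR_BGR2HSV)
y=2.9448;tx=np.array([np.cos(y),np.sin(y)]);ty=np.array([np.sin(y),-np.cos(y)]);print(tx,ty)
T=np.array([.5325,.2177])
def rel(p):d=p[:2]-T;return d@tx*1e3,d@ty*1e3
g=im[185:250,290:350].astype(int);
print(g[5:60:3,15:48:3].mean(2).astype(int))
for p in [(285,156),(361,157),(356,262),(285,261)]:P=plane("wrist",*p,.01,c);print(P,rel(P))
for z in(.145,.15,.155):P=plane("wrist",322.5,214,z,c);print(z,P,rel(P))
print(plane("wrist",27,252,.086,c),plane("wrist",12,275,.086,c),plane("wrist",49,244,.086,c))
```

```text
[-0.9807  0.1955] [0.1955 0.9807]
[[195 197 196 196 198 197 246 254 249 254 254]
 [196 177 167 164 163 163 168 167 162 230 246]
 [209 162 185 188 189 190 191 191 193 191 182]
 [206 161 187 189 189 191 191 192 192 194 186]
 [203 161 189 189 191 192 193 193 195 195 186]
 [213 163 189 191 192 193 195 194 195 195 187]
 [205 159 190 192 193 194 194 195 197 196 186]
 [202 159 193 193 194 195 195 196 196 197 185]
 [202 162 194 194 196 195 197 196 196 198 183]
 [202 164 195 195 191 196 197 197 193 199 181]
 [202 150 143 139 126 170 144 139 124 157 142]
 [201 126 122 123 122 122 123 123 121 122 118]
 [200 126 121 122 122 123 122 122 121 121 119]
 [199 123 132 146 169 128 133 152 181 132 145]
 [199 135 103 107 106  94 106 112 104 105 212]
 [198 181 153 133 131 133 143 152 133 150 235]
 [198 199 200 200 200 217 255 254 254 254 254]
 [183 185 189 194 194 195 253 254 254 254 255]
 [163 160 186 188 187 226 249 252 250 195 166]]
[0.4786 0.1861 0.01  ] (np.float64(46.71006014465021), np.float64(-41.567394006644705))
[0.497  0.2729 0.01  ] (np.float64(45.636649489832394), np.float64(47.21173099017589))
[0.625  0.2447 0.01  ] (np.float64(-85.4742555288525), np.float64(44.5628827666217))
[0.6063 0.1573 0.01  ] (np.float64(-84.17956733599195), np.float64(-44.765092724716936))
0.145 [0.5227 0.2215 0.145 ] (np.float64(10.327227844083012), np.float64(1.801293246746524))
0.15 [0.5215 0.2217 0.15  ] (np.float64(11.577984581617903), np.float64(1.7829658274470115))
0.155 [0.5203 0.2219 0.155 ] (np.float64(12.828741319152911), np.float64(1.7646384081475055))
[ 0.505  -0.1709  0.086 ] [ 0.5305 -0.2231  0.086 ] [ 0.5029 -0.1229  0.086 ]
```

The wrist view shows the handle end-on at (322,213), with the base square to the tool. It also shows cross, ring and bar at (12,275), (27,252) and (49,244). Now I go down and grip.

```bash
python3 -m crank '{"delta_pos":[[2,1,30],[4,2,70],[4,2,105],[4,2,125],[4,2,137],[4,2,137],[4,2,137]],"twist":[0,0,0,0,0,0,0]}' -1 20 && python3 -m crank '{"delta_pos":[[0,0,0],[0,0,0],[0,0,0],[0,0,0],[0,0,0],[0,0,0],[0,0,0],[0,0,0]],"twist":[0,0,0,0,0,0,0,0]}' 1 25
python3 - <<'E'
from h import *
for n in("scene","side"):
  cv2.imwrite(f"pics/{n}2.png",robot.camera(n)[:,:,::-1])
a=cv2.imread("pics/scene2.png")[150:310,320:480];b=cv2.imread("pics/side2.png")[90:250,230:390]
cv2.imwrite("pics/m2.png",cv2.resize(np.hstack([a,b]),None,fx=2.5,fy=2.5,interpolation=cv2.INTER_CUBIC))
E
```

```text
time: 2.33
tool_pos: [0.5292, 0.2218, 0.1209]
orientation: [3.141, 0.001, 2.949]
wrist_force: [-0.5, 0.4, 0.2]
finger_gap: 0.0868
grasp_force: 0.0
time: 3.32
tool_pos: [0.5285, 0.2217, 0.1198]
orientation: [-3.142, -0.0, 2.95]
wrist_force: [0.9, 0.3, -0.2]
finger_gap: 0.0239
grasp_force: 24.7
```

View pics/m2.png

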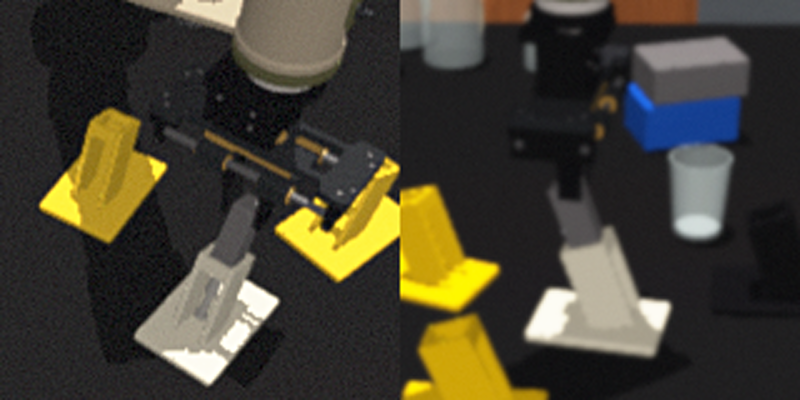

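```bash
python3 -m crank '{"delta_pos":[[3,0,-8],[7,0,-20],[13,0,-35],[19,0,-52],[25,0,-70],[32,0,-88],[38,0,-104],[60,0,-104],[83,0,-104],[83,0,-80],[70,0,-50],[58,0,-30],[53,0,-22],[53,0,-22]],"twist":[0,0,0,0,0,0,0,0,0,0,0,0,0,0]}' 1 25
python3 - <<'E'
from h import *
for n in("scene","side"):
  cv2.imwrite(f"pics/{n}3.png",robot.camera(n)[:,:,::-1])
a=cv2.imread("pics/scene3.png")[150:310,320:480];b=cv2.imread("pics/side3.png")[90:250,230:390]
cv2.imwrite("pics/m3.png",cv2.resize(np.hstack([a,b]),None,fx=2.5,fy=2.5,interpolation=cv2.INTER_CUBIC))
E
```

```text
time: 5.18
tool_pos: [0.4766, 0.2318, 0.1418]
orientation: [-3.141, -0.001, 2.949]
wrist_force: [-0.2, 0.4, -1.0]
finger_gap: 0.0236
grasp_force: 24.7
```

View pics/m3.png

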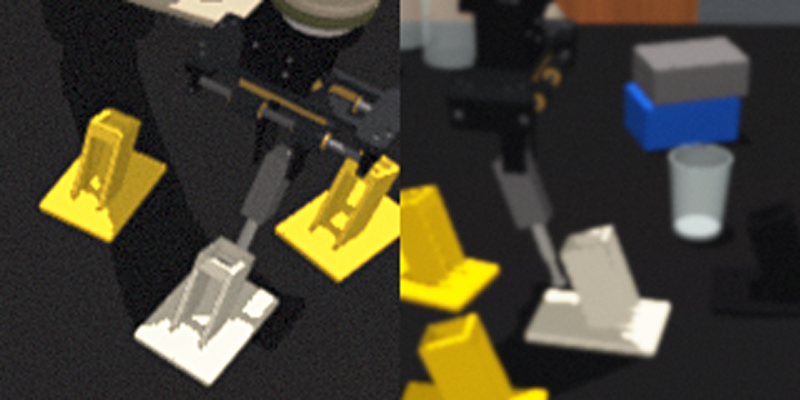

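Gripped well, though high on the handle. The stem hangs beside the holder's rim with about 8 mm of gap. I push it +x against the rim to turn it upright.

```bash
python3 -m crank '{"delta_pos":[[-3,0,-5],[-8,0,-5],[-12,0,-5],[-16,0,-5],[-20,0,-5],[-24,0,-5],[-28,0,-5],[-28,0,-5]],"twist":[0,0,0,0,0,0,0,0]}' 1 15
python3 - <<'E'
from h import *
for n in("scene","side"):
  cv2.imwrite(f"pics/{n}4.png",robot.camera(n)[:,:,::-1])
a=cv2.imread("pics/scene4.png")[190:290,370:470];b=cv2.imread("pics/side4.png")[130:230,250:350]
cv2.imwrite("pics/m4.png",cv2.resize(np.hstack([a,b]),None,fx=4,fy=4,interpolation=cv2.INTER_CUBIC))
E
```

```text
time: 6.28
tool_pos: [0.5042, 0.2264, 0.1467]
orientation: [3.142, -0.0, 2.949]
wrist_force: [-0.7, -0.7, -0.9]
finger_gap: 0.0238
grasp_force: 15.0
```

View pics/m4.png

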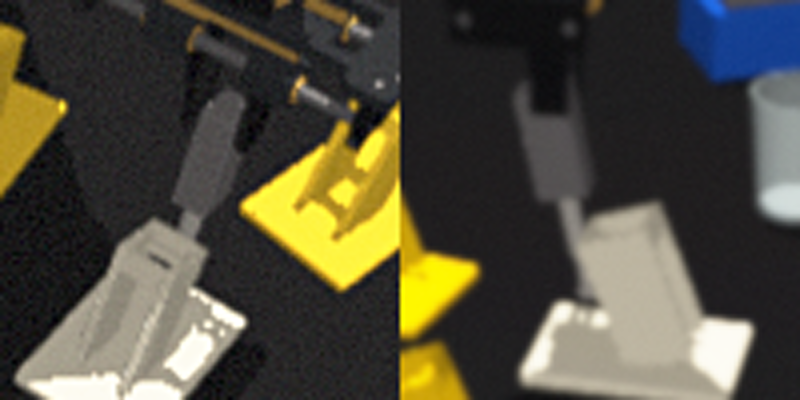

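```bash
python3 -m crank '{"delta_pos":[[-4,0,-3],[-8,0,-3],[-12,0,-3],[-12,0,-3]],"twist":[0,0,0,0]}' 1 15
cat > lean.py <<'E'
from h import *
import sys
# fit handle/stem grey axis in a view crop: rows' midpoints of dark-grey mask
n,x0,x1,y0,y1=sys.argv[1],*map(int,sys.argv[2:6])
im=robot.camera(n);cv2.imwrite(f"pics/l_{n}.png",im[:,:,::-1])
h=cv2.cvtColor(im,cv2.COLOR_RGB2HSV)[y0:y1,x0:x1]
for r in range(0,y1-y0,3):print(y0+r,' '.join('%3d'%v for v in h[r,:,2]))
E
python3 lean.py side 272 306 145 190
```

```text
time: 6.88
tool_pos: [0.5161, 0.2242, 0.1499]
orientation: [3.141, 0.0, 2.949]
wrist_force: [-0.5, -0.0, -0.9]
finger_gap: 0.0239
grasp_force: 15.0
145  31  31  30  32  29  32  30  27  31  31  31  31  31  31  27  21  17  16  15  16  18  17  15  17  20  24  28  27  25  29  29  30  29  30
148  29  30  30  29  30  29  31  30  31  30  30  31  39  46  45  36  22  13  18  15  14  16  17  19  23  28  29  26  26  28  30  32  33  31
151  29  32  30  30  31  31  31  29  31  31  36  51  65  72  65  47  28  18  18  18  18  17  18  18  26  37  41  33  28  29  28  30  29  31
154  32  30  31  31  31  31  32  31  31  32  40  58  78  82  75  57  35  19  18  17  16  16  17  20  25  39  45  35  32  30  31  29  32  30
157  30  31  30  30  30  32  32  31  30  32  36  52  73  82  79  67  51  44  42  39  41  34  32  33  38  43  47  41  34  32  30  32  30  32
160  31  31  32  32  31  31  32  31  31  29  36  52  70  81  82  84  85  83  82  80  83  84  82  82  75  64  54  43  34  32  31  32  32  33
163  31  32  31  32  31  31  31  31  32  30  32  42  61  77  83  84  84  84  84  85  85  85  84  83  78  68  57 
[... 447 characters left out ...]

175  30  31  32  31  33  31  31  32  30  30  33  32  40  57  77  83  85  85  86  85  85  86  84  83  82  77  64  54  42  35  31  33  31  31
178  33  32  33  30  32  32  31  30  31  31  31  32  33  45  58  64  64  69  78  93 102 102  98  91  80  71  57  42  35  31  30  33  32  32
181  32  32  32  32  33  31  31  32  32  33  32  31  33  32  31  31  34  41  71 108 131 138 130 105  64  39  33  34  35  34  38  45  50  56
184  29  30  34  29  32  31  34  33  32  32  30  32  33  32  33  33  33  38  63  97 127 138 131 113  85  89 117 135 152 163 167 171 178 183
187  32  31  32  32  30  33  30  33  32  32  33  32  31  29  31  32  32  33  50  86 122 138 140 137 140 147 152 159 171 178 180 182 183 181
```

Run:
```python
from h import *
e=np.array([.981,-.191,0])
P=np.array([.515,.224,.12])
for n in("side","scene"):
  for t in(0,2,4,6,8,10):
    a=np.radians(t);d=np.array([*(np.sin(a)*e[:2]),-np.cos(a)])*.05
    q=np.array(proj(n,P+d))-proj(n,P-d);print(n,t,"du/dv %.3f"%(q[0]/q[1]))
```

```text
side 0 du/dv 0.016
side 2 du/dv 0.054
side 4 du/dv 0.092
side 6 du/dv 0.129
side 8 du/dv 0.167
side 10 du/dv 0.205
scene 0 du/dv -0.252
scene 2 du/dv -0.271
scene 4 du/dv -0.289
scene 6 du/dv -0.305
scene 8 du/dv -0.321
scene 10 du/dv -0.336
```

```bash
python3 -m crank '{"delta_pos":[[-3,0,0],[-5,0,0],[-5,0,0]],"twist":[0,0,0]}' 1 15
python3 - <<'E'
from h import *
h=sum(cv2.cvtColor(robot.camera("side"),cv2.COLOR_RGB2GRAY).astype(float) for _ in range(3))/3
L,R,V=[],[],[]
for r in range(160,176):
    x=h[r,272:312]; m=55.
    i=np.argmax(x>m);l=272+i-(x[i]-m)/(x[i]-x[i-1])
    j=39-np.argmax(x[::-1]>m);rr=272+j+(x[j]-m)/(x[j]-x[j+1])
    V.append(r);L.append(l);R.append(rr)
print(np.round(L,1),np.round(R,1));print(np.polyfit(V,L,1)[0],np.polyfit(V,R,1)[0])
E
```

```text
time: 7.3
tool_pos: [0.5208, 0.2233, 0.1499]
orientation: [3.141, 0.0, 2.95]
wrist_force: [-1.4, 0.4, -0.2]
finger_gap: 0.0237
grasp_force: 15.0
[285.  285.  285.1 285.2 285.2 285.1 285.1 285.  285.  285.  285.1 285.3
 285.4 285.5 285.5 285.5] [299.3 299.4 299.5 299.6 299.6 299.6 299.5 299.5 299.5 299.5 299.5 299.5
 299.6 299.5 299.5 299.4]
0.030101559383956453 0.004388516729161206
```

Upright to within about 1°. Next I back off the rim, lift and travel to above the cross.

```bash
python3 -m crank '{"delta_pos":[[5,0,0],[8,0,-15],[8,0,-45],[8,0,-75],[4,0,-100],[0,-15,-105],[-8,-45,-105],[-16,-80,-105],[-24,-120,-105],[-33,-160,-105],[-41,-200,-105],[-50,-240,-105],[-59,-280,-105],[-68,-320,-105],[-77,-360,-105],[-85,-395,-105],[-92,-425,-105],[-97,-446,-105],[-97,-446,-105],[-97,-446,-105]],"twist":[0,0,0,0,0,0,0,0,0,0,0,0,0,0,0,0,0,0,0,0]}' 1 25
python3 - <<'E'
from h import *
print(robot.get_state()["q"])
for n in("scene","side","wrist"):cv2.imwrite(f"pics/{n}5.png",robot.camera(n)[:,:,::-1])
s=cv2.imread("pics/scene5.png")[130:260,200:330];b=cv2.imread("pics/side5.png")[180:380,200:400];w=cv2.imread("pics/wrist5.png")
W=np.hstack([cv2.resize(s,(400,400),interpolation=cv2.INTER_CUBIC),cv2.resize(b,(400,400),interpolation=cv2.INTER_CUBIC)])
cv2.imwrite("pics/m5.png",np.vstack([W,np.hstack([cv2.resize(w,(266,200)),np.zeros((200,534,3),np.uint8)])]))
E
```

```text
time: 9.95
tool_pos: [0.5308, -0.232, 0.2547]
orientation: [3.141, -0.0, 2.951]
wrist_force: [0.6, 0.7, -0.8]
finger_gap: 0.0236
grasp_force: 25.0
[ 3.40859777e-01  2.06611955e-01 -8.61414720e-03  1.49705345e+00
  1.08666732e-03  1.43822944e+00  1.71224104e+00]
```

View pics/m5.png

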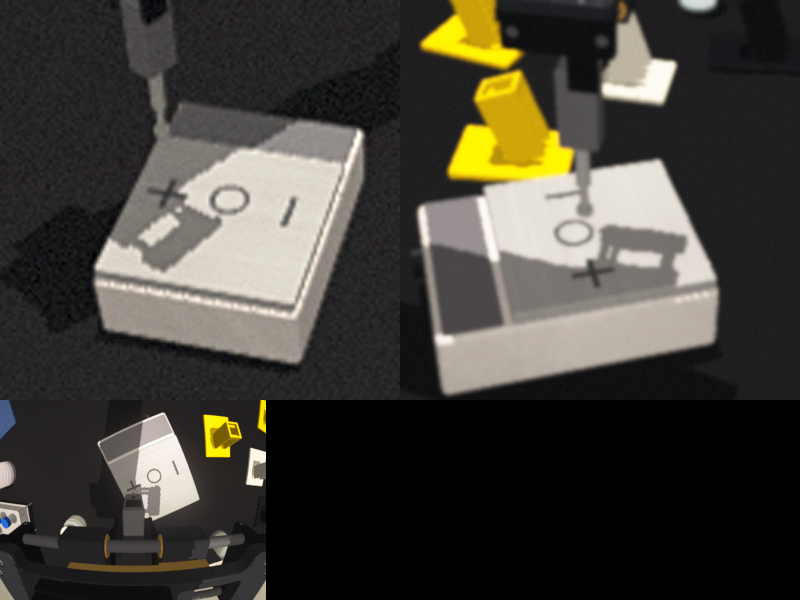

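Run:
```python
from h import *
np.set_printoptions(precision=4,suppress=True)
T=robot.get_state()["tool_pos"];y=2.951
tx=np.array([np.cos(y),np.sin(y),0]);ty=np.array([np.sin(y),-np.cos(y),0])
F,g=tri("scene",(252.3,174.5),"side",(292.5,285.5));print("foot",F,g)
d=F-T;print("rel",d@tx,d@ty,d[2])
for nm,a,b in(("cross",(254.3,192.7),(296.5,316)),("ring",(274.75,194.7),(287,296.5))):
  P,g=tri("scene",a,"side",b);A=plane("scene",*a,.086);B=plane("side",*b,.086);print(nm,P,g,A,B)
  M=(A+B)/2;e=M-F;print(" move from foot tx,ty mm",e@tx*1e3,e@ty*1e3,"z",e[2]*1e3)
# ring by contour in both views
for n,(x0,y0) in(("scene",(262,184)),("side",(276,286))):
  im=cv2.imread(f"pics/{n}5.png",0)[y0:y0+22,x0:x0+24];big=cv2.resize(im,None,fx=8,fy=8,interpolation=cv2.INTER_CUBIC)
  t=cv2.threshold(big,0,255,cv2.THRESH_OTSU|cv2.THRESH_BINARY_INV)[1]
  for c in cv2.findContours(t,cv2.RETR_LIST,cv2.CHAIN_APPROX_NONE)[0]:
    if len(c)>80:(u,v),ax,_=cv2.fitEllipse(c);p=(x0+(u-3.5)/8,y0+(v-3.5)/8);print(n,p,ax,plane(n,*p,.086))
```

```text
foot [ 0.5274 -0.2294  0.149 ] 0.001683807897478172
rel 0.0039947314688801696 0.0017711320846691123 -0.10595352861880514
cross [ 0.5316 -0.2307  0.0849] 0.00218566668886325 [ 0.5313 -0.2299  0.086 ] [ 0.5326 -0.2328  0.086 ]
 move from foot tx,ty mm -4.811246208789166 -1.089683777457299 z -62.983788005891384
ring [ 0.5128 -0.1784  0.0837] 0.0036716600488309204 [ 0.5125 -0.1769  0.086 ] [ 0.5145 -0.1827  0.086 ]
 move from foot tx,ty mm 23.01307157749092 46.03752953098745 z -62.98378800589144
scene (274.2143888473511, 194.4530210494995) (52.51698303222656, 77.51348876953125) [ 0.5124 -0.1786  0.086 ]
scene (270.75589179992676, 197.18147087097168) (84.72611999511719, 184.64503479003906) [ 0.5256 -0.1814  0.086 ]
scene (263.82304978370667, 185.15593719482422) (30.73696517944336, 61.843170166015625) [ 0.4941 -0.2229  0.086 ]
side (286.63464069366455, 295.86855602264404) (72.39306640625, 113.960693359375) [ 0.5138 -0.181   0.086 ]
side (287.2920217514038, 294.9514150619507) (123.83302307128906, 178.07369995117188) [ 0.5148 -0.1786  0.086 ]
```

```bash
python3 -m crank '{"delta_pos":[[-2,0,10],[-5,-1,25],[-5,-1,40],[-5,-1,50],[-5,-1,55],[-5,-1,55]],"twist":[0,0,0,0,0,0]}' 1 25
python3 - <<'E'
from h import *
for n in("scene","side"):cv2.imwrite(f"pics/{n}6.png",robot.camera(n)[:,:,::-1])
s=cv2.imread("pics/scene6.png")[150:220,220:290];b=cv2.imread("pics/side6.png")[265:335,260:330]
cv2.imwrite("pics/m6.png",np.hstack([cv2.resize(i,(400,400),interpolation=cv2.INTER_CUBIC) for i in (s,b)]))
E
```

```text
time: 10.85
tool_pos: [0.5354, -0.2349, 0.1997]
orientation: [3.142, -0.0, 2.95]
wrist_force: [0.1, -0.2, -0.8]
finger_gap: 0.0235
grasp_force: 25.0
```

View pics/m6.png

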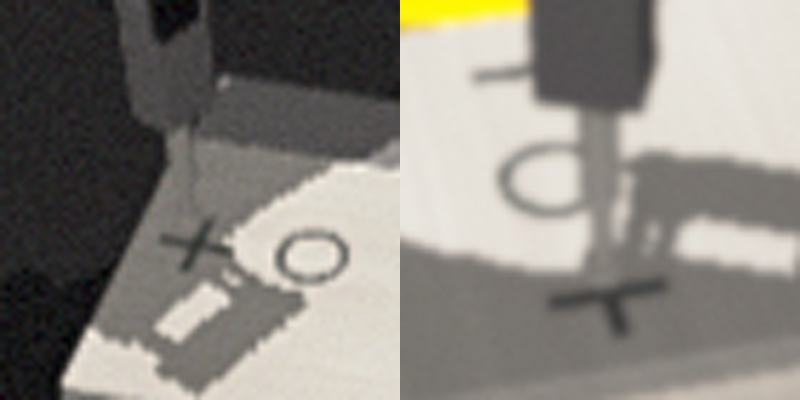

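Run:
```python
from h import *
np.set_printoptions(linewidth=220)
for n,uv in(("scene",(220+197/5.714,150+244/5.714)),("side",(260+210/5.714,265+295/5.714))):
  P=plane(n,*uv,.086);print(n,uv,P)
  for z in(0,.004,.008,.02,.03,.04):print("  +%g"%z,np.round(proj(n,P+[0,0,z]),1))
  for d in([.005,0,0],[0,.005,0]):print("  d",np.round(np.array(proj(n,P+d))-uv,2))
s=cv2.imread("pics/scene6.png",0);print("cols",list(range(246,264)))
for r in range(172,198):print(r,s[r,246:264])
b=cv2.imread("pics/side6.png",0);print("cols",list(range(284,308)))
for r in range(286,324,2):print(r,b[r,284:308])
```

```text
scene (254.4767238361918, 192.70213510675535) [ 0.53103873 -0.2294522   0.086     ]
  +0 [254.5 192.7]
  +0.004 [254.3 191.6]
  +0.008 [254.1 190.5]
  +0.02 [253.6 187.3]
  +0.03 [253.2 184.5]
  +0.04 [252.8 181.7]
  d [-1.01  1.15]
  d [1.57 0.59]
side (296.7518375918796, 316.62758137906894) [ 0.53304092 -0.23435635  0.086     ]
  +0 [296.8 316.6]
  +0.004 [296.7 314.9]
  +0.008 [296.7 313.1]
  +0.02 [296.6 307.7]
  +0.03 [296.5 303.2]
  +0.04 [296.5 298.6]
  d [2.96 0.  ]
  d [ 0.07 -2.04]
cols [246, 247, 248, 249, 250, 251, 252, 253, 254, 255, 256, 257, 258, 259, 260, 261, 262, 263]
172 [41 62 63 78 79 92 99 68 77 86 83 83 75 79 87 83 74 84]
173 [ 33  34  51  88  99 122 111  77  91  78  79  83  79  78  75  81  81  81]
174 [ 35  29  40 101 119 121 114  93 104 106  99 109  96  97  89  80  74  78]
175 [ 39  31  39 103 119 116 114  99 120 122 128 132 122 115 114 100  91  98]
176 [ 38  33  38  84 118 120 116 105 118 124 122 123 125 123 124 127 124 124]
177 [ 38  31  32  87 114 121 112 104 122 123 125 121 122 120 122 127 122 127]
178 [ 39  31  38  70 113 120 115 102 114 126 118 119 122 
[... 2866 characters left out ...]
221 222 223 223 217 195 151 124 127 131 127 120 119 115 115 117 120 121 119 116 116 121]
312 [167 169 169 168 170 170 165 148 131 124 124 126 126 124 118 114 114 113 114 113 111 110 111 114]
314 [117 116 116 117 116 116 118 114 115 119 123 123 120 114  99  91  89  86  83  80  76  77  90 105]
316 [113 108  99  93  90  88  84  79  76  73  75  75  69  66  67  74  78  80  85  89  94  98 103 110]
318 [113 103  86  78  78  80  84  86  92  97  98  86  67  58  77  98 112 114 115 114 116 114 116 117]
320 [115 112 110 111 111 112 112 116 118 117 117 105  85  62  65  87 108 116 118 118 115 117 115 114]
322 [116 116 117 113 114 114 116 116 118 118 118 117 100  78  66  78 101 112 119 118 118 115 116 116]
```

Run:
```python
from h import *
np.set_printoptions(linewidth=220)
b=cv2.imread("pics/side5.png",0);print("cols",list(range(274,308)))
for r in range(206,292,3):print(r,' '.join("%3d"%v for v in b[r,274:308]))
T=np.array([.5274,-.2294,.15])
for t in(0,1,2,3,4):
  a=np.radians(t);d=np.array([np.sin(a)*.98,-np.sin(a)*.19,-np.cos(a)])
  q0,q1=np.array(proj("side",T-d*.10)),np.array(proj("side",T-d*.01));print(t,q0,q1,(q1-q0)[0]/(q1-q0)[1])
```

```text
cols [274, 275, 276, 277, 278, 279, 280, 281, 282, 283, 284, 285, 286, 287, 288, 289, 290, 291, 292, 293, 294, 295, 296, 297, 298, 299, 300, 301, 302, 303, 304, 305, 306, 307]
206  16  21  17  19  19  16  18  16  17  16  15  16  17  17  16  16  17  14  17  13  14  15  14  15  16  17  16  17  17  16  16  18  27  63
209  30  28  28  30  33  42  55  62  56  35  21  16  14  17  13  16  14  13  13  14  16  15  15  16  23  29  30  26  19  25  44  68 101 139
212  30  31  31  39  48  62  67  70  60  43  24  17  16  12  16  14  14  13  14  16  14  13  16  21  32  45  51  39  39  67 118 161 177 179
215  31  35  44  61  75  80  78  78  69  48  27  18  15  14  12  11  15  15  15  11  15  15  15  17  26  42  58  83 117 152 172 179 181 181
218  30  33  46  64  77  81  82  82  72  55  31  18  15  12  14  13  15  13  13  14  14  14  15  14  27  45  80 119 147 161 171 183 183 180
221  32  32  41  60  74  80  82  80  73  58  33  17  15  13  16  13  15  16  15  11  17  16  13  16  25  48  90 146 187 202 202 196 183 174
224  31  32  40  54  73  81  82  81  77  64  45  28  25  25  22  17  18  17  18  15 
[... 2827 characters left out ...]
 224 225 226 226 226 225 226
287 225 225 223 223 224 225 225 226 226 226 227 227 226 221 203 173 154 146 142 146 154 174 199 217 222 224 224 225 224 224 225 225 224 226
290 227 226 222 223 221 220 211 201 186 175 168 167 171 172 171 169 167 176 189 203 211 219 221 222 222 221 223 224 223 222 222 223 223 223
0 [291.87786933 234.20649449] [292.81127074 280.53234492] 0.020148608070852697
1 [290.75834612 234.08969131] [292.70606191 280.51988383] 0.041949336921781696
2 [289.64031367 233.98969095] [292.60092199 280.50889989] 0.06364270562431346
3 [288.52418358 233.90651208] [292.49588363 280.49939637] 0.08524263106252344
4 [287.41036578 233.84016597] [292.39097946 280.49137605] 0.10676279702323183
```

```bash
python3 -m crank '{"delta_pos":[[-1,4,1],[-1,4,3],[-1,4,5],[-1,4,5],[-1,4,5]],"twist":[0,0,0,0,0]}' 1 25
python3 - <<'E'
from h import *
np.set_printoptions(linewidth=220)
f=[]
for n in("scene","side"):
  im=sum(robot.camera(n).astype(float) for _ in range(4))/4;f.append(robot.get_state()["wrist_force"][2]);g=im.mean(2).astype(int);np.save(n+"7.npy",im)
  if n=="scene":
    print(list(range(246,264)))
    for r in range(176,198):print(r,g[r,246:264])
  else:
    print(list(range(284,308)))
    for r in range(300,325,2):print(r,g[r,284:308])
print(f)
E
```

```text
time: 11.58
tool_pos: [0.5372, -0.2313, 0.1949]
orientation: [-3.142, 0.0, 2.95]
wrist_force: [0.3, -0.4, -0.7]
finger_gap: 0.0232
grasp_force: 25.0
[246, 247, 248, 249, 250, 251, 252, 253, 254, 255, 256, 257, 258, 259, 260, 261, 262, 263]
176 [ 34  32  33  43 102 118 119 112 102 121 123 124 123 122 122 123 123 125]
177 [ 37  36  29  46 106 119 116 109 100 118 120 121 122 122 122 122 122 124]
178 [ 37  32  30  67 110 117 118 112 104 118 121 121 120 120 122 120 122 122]
179 [ 37  32  47 101 114 118 116 113 103 118 120 121 120 120 123 122 121 122]
180 [ 34  36  71 120 116 116 116 114 101 116 124 123 120 121 121 123 120 118]
181 [ 29  42 103 124 114 115 116 116 109 108 119 123 124 121 122 122 121 123]
182 [ 32  57 119 126 117 113 117 116 106 107 122 123 123 123 122 122 124 123]
183 [ 38  94 120 124 114 113 117 116 109 114 122 122 123 124 121 123 125 123]
184 [ 59 119 125 124 120 118 117 115 107 118 121 122 121 122 119 124 124 123]
185 [ 94 122 123 120 120 122 116 117 104 120 120 121 120 123 121 122 122 121]
186 [117 124 123 120 120 120 116 116 107 117 125 120 121 120 120 123 121 118]
18
[... 1668 characters left out ...]
2 112 110 108 111 113]
314 [114 113 113 113 114 115 115 114 113 115 121 127 129 128 122 109  92  84  81  77  74  76  90 105]
316 [113 107  97  91  89  86  82  78  78  77  85  91  93  91  89  84  82  82  85  89  94  96 102 109]
318 [112 103  87  77  78  81  83  86  91  97  97  87  67  61  76  98 110 114 114 114 114 114 115 114]
320 [115 112 110 109 110 112 113 114 116 117 116 105  83  63  65  87 108 117 116 116 115 116 115 114]
322 [115 115 115 114 114 114 115 116 117 117 118 114 100  77  66  78  99 113 117 117 116 115 116 114]
324 [115 115 116 115 114 114 116 116 116 118 118 118 114 107 104 107 112 115 118 117 117 116 116 115]
[np.float64(-1.7425646767474887), np.float64(-1.363393686566441)]
```

The foot is within about 1 mm of the cross centre and roughly 5–7 mm above the plate. I go down in small steps, watching the force.

```bash
cat > f.py <<'E'
from h import *
a=[]
for _ in range(5):robot.camera("side");a.append(robot.get_state()["wrist_force"])
s=robot.get_state();print(s["time"],s["tool_pos"],"F",np.mean(a,0),"std",np.std(a,0))
E
python3 f.py
python3 -m crank '{"delta_pos":[[-1,0,2],[-1,0,4],[-1,0,4]],"twist":[0,0,0]}' 1 25; python3 f.py
python3 -m crank '{"delta_pos":[[0,0,1],[0,0,3],[0,0,3]],"twist":[0,0,0]}' 1 25; python3 f.py
```

```text
12.225 [ 0.53722459 -0.23125029  0.19486377] F [-0.1966637   0.16530339 -0.89173145] std [0.32487021 0.38410738 0.47145665]
time: 12.6
tool_pos: [0.538, -0.2314, 0.1905]
orientation: [3.142, -0.0, 2.95]
wrist_force: [0.1, 0.6, -1.1]
finger_gap: 0.0234
grasp_force: 25.0
12.85 [ 0.5382015  -0.23145358  0.19092679] F [-0.3017938  -0.31408303 -1.12467392] std [0.17918206 0.51963194 0.46921792]
time: 13.22
tool_pos: [0.5383, -0.2315, 0.1879]
orientation: [-3.142, 0.0, 2.95]
wrist_force: [0.3, 0.3, -0.3]
finger_gap: 0.0235
grasp_force: 25.0
13.475 [ 0.53826841 -0.23144482  0.18800151] F [ 0.21332247 -0.22585054  0.34039031] std [0.33690046 0.07733785 0.30306315]
```

```bash
python3 -m crank '{"delta_pos":[[0,0,1],[0,0,3],[0,0,5],[0,0,5]],"twist":[0,0,0,0]}' 1 25; python3 f.py
```

```text
time: 13.98
tool_pos: [0.5382, -0.2315, 0.1829]
orientation: [3.142, 0.0, 2.95]
wrist_force: [0.5, -0.1, 2.7]
finger_gap: 0.0236
grasp_force: 25.0
14.225 [ 0.53825822 -0.23146102  0.1829961 ] F [ 0.20212121 -0.06518185  2.66396268] std [0.30558222 0.66180584 0.35959144]
```

```bash
cat > look.py <<'E'
from h import *
import sys
n,x0,x1,y0,y1=sys.argv[1],*map(int,sys.argv[2:6])
g=(sum(robot.camera(n).astype(float) for _ in range(4))/4).mean(2).astype(int)
print(n,' '.join("%3d"%v for v in range(x0,x1)))
for r in range(y0,y1):print(r,' ',' '.join("%3d"%v for v in g[r,x0:x1]))
E
python3 look.py side 284 308 306 325; python3 look.py scene 246 264 184 199
```

```text
side 284 285 286 287 288 289 290 291 292 293 294 295 296 297 298 299 300 301 302 303 304 305 306 307
306   221 222 222 224 225 226 226 224 213 187 156 139 136 133 128 121 115 113 117 130 137 126 117 128
307   220 221 222 223 224 226 226 225 219 203 176 148 136 133 127 119 114 114 115 117 119 117 116 126
308   218 220 221 222 223 224 225 224 217 202 176 146 134 132 124 115 113 113 113 114 114 114 115 120
309   205 210 216 216 211 211 212 209 196 169 142 127 129 130 122 112 112 114 114 114 114 114 114 116
310   169 182 195 193 179 173 173 169 154 123 102 111 126 130 122 113 112 113 114 114 113 114 114 115
311   131 144 157 154 141 133 134 132 120 100  91 108 126 131 122 113 111 113 114 114 113 113 113 114
312   116 120 125 125 120 119 119 118 114 104 101 112 126 131 124 114 112 113 112 111 110 109 110 113
313   113 114 115 116 115 116 117 117 116 113 112 117 127 130 125 117 113 107 103 100  95  95 101 110
314   114 113 113 114 113 115 115 114 114 114 115 120 127 128 124 118 111  98  85  78  75  77  89 104
315   114 112 110 107 107 106 105 104 102 106 115 122 125 127 124 121 111  93  77
[... 1486 characters left out ...]
90   126 125 115 116 118 120 112 118 111  89  93 116 121 119 117 118 161 208
191   124 117  86  86  91 105 111 118 116 110 114 122 123 124 118 126 206 219
192   122 112  90  78  78  88 117 122 124 116 103 104 108 106 111 164 217 219
193   122 122 121 115 111 106 131 127 125 118  91  73  70  66  97 208 225 221
194   120 123 121 122 123 125 126 109 111 114 108 101  94  89  99 184 195 216
195   122 119 119 118 122 115  77  71 104 121 122 121 121 120 118 121 129 208
196   122 121 118 120 118 104  62  79 112 119 119 119 121 121 117 110 120 206
197   120 120 120 120 122 103  87 105 118 120 119 117 118 116 120 116 115 177
198   122 121 120 123 124 122 122 121 124 121 117 117 115 118 157 162 125 121
```

The press is good: about 3.6 N and centred within about 1.5 mm. I hold for 2.5 s, lift 20 mm, then move above the ring.

```bash
python3 -m crank '{"delta_pos":[[0,0,0],[0,0,0],[0,0,0],[0,0,0],[0,0,0],[0,0,0],[0,0,0],[0,0,0],[0,0,0],[0,0,0],[0,0,0],[0,0,0],[0,0,0],[0,0,0],[0,0,0],[0,0,0],[0,0,0],[0,0,0],[0,0,0],[0,0,0]],"twist":[0,0,0,0,0,0,0,0,0,0,0,0,0,0,0,0,0,0,0,0]}' 1 25
python3 -m crank '{"delta_pos":[[0,0,-3],[0,0,-10],[0,0,-20],[0,0,-25],[5,8,-25],[14,23,-25],[23,38,-25],[28,47,-25],[28,47,-20],[28,47,-10],[28,47,-10]],"twist":[0,0,0,0,0,0,0,0,0,0,0]}' 1 25
python3 look.py side 274 302 280 307; python3 look.py scene 262 286 180 204
```

```text
time: 17.12
tool_pos: [0.5382, -0.2314, 0.1829]
orientation: [3.142, 0.0, 2.95]
wrist_force: [0.8, -0.3, 2.3]
finger_gap: 0.0236
grasp_force: 25.0
time: 18.5
tool_pos: [0.519, -0.1804, 0.1915]
orientation: [3.142, -0.002, 2.949]
wrist_force: [-0.8, -0.1, -0.5]
finger_gap: 0.0234
grasp_force: 25.0
side 274 275 276 277 278 279 280 281 282 283 284 285 286 287 288 289 290 291 292 293 294 295 296 297 298 299 300 301
280   208 214 217 218 218 218 219 217 203 169 140 135 135 132 133 154 182 182 146 119 115 115 115 117 117 115 114 117
281   220 221 222 224 223 224 223 221 206 171 143 135 135 133 135 156 183 181 147 119 115 117 117 116 115 115 116 118
282   222 222 223 224 224 224 224 222 211 183 153 139 136 135 141 165 185 174 140 120 125 130 123 116 116 118 122 133
283   222 222 222 223 223 224 224 223 218 201 173 147 137 138 155 181 186 161 130 123 141 153 135 119 119 129 147 166
284   222 222 223 223 223 224 223 224 222 214 190 157 139 141 163 189 184 150 123 127 152 165 141 120 124 150 181 201
285   223 222 222 222 223 223 224 223 224 218 197 162 139 141 162 183 173 139 121 132 155 160 1
[... 4350 characters left out ...]
 120 119 120 120 103  73  77 104 111 116 118 112 112 101  83  86 110 131 213 221 217 216
198   118 119 120 116 117 119 120 102  88  82  81  87  92  89  87  86  99 117 121 124 184 219 218 218
199   118 117 119 118 119 117 119 119 117 109  94  89  90  98  99 115 119 121 119 114 126 181 215 217
200   119 117 120 118 119 119 120 120 119 117 119 118 118 118 118 118 117 115 115 118 114 122 179 213
201   121 119 120 120 119 117 121 119 116 118 120 122 121 115 117 119 114 116 119 160 163 125 124 177
202   121 118 119 118 122 119 120 119 120 121 119 117 115 121 158 165 127 116 118 180 190 132 113 119
203   120 120 119 121 117 121 119 119 118 118 115 115 118 158 209 218 177 160 127 121 125 118 116 116
```

The foot is centred in the ring to within about 1 mm in both views. I press to the same height as before.

```bash
python3 -m crank '{"delta_pos":[[0,0,2],[0,0,4],[0,0,6],[0,0,8],[0,0,10],[0,0,10],[0,0,10]],"twist":[0,0,0,0,0,0,0]}' 1 25
python3 f.py; python3 look.py side 274 302 286 304;python3 look.py scene 264 284 188 200
```

```text
time: 19.77
tool_pos: [0.5198, -0.18, 0.1831]
orientation: [3.142, 0.0, 2.95]
wrist_force: [0.5, -0.6, 2.7]
finger_gap: 0.0237
grasp_force: 25.0
20.025 [ 0.51973831 -0.17996729  0.18296861] F [0.2569524  0.22942239 2.66328285] std [0.40355411 0.10491202 0.13679316]
side 274 275 276 277 278 279 280 281 282 283 284 285 286 287 288 289 290 291 292 293 294 295 296 297 298 299 300 301
286   223 221 222 222 222 223 223 223 218 198 164 139 135 134 128 121 115 115 122 143 155 137 120 127 162 202 219 222
287   224 223 222 222 222 223 223 223 221 209 181 148 136 133 127 119 116 116 119 131 137 127 117 124 157 197 217 221
288   224 223 222 221 222 222 223 223 221 215 191 153 135 131 123 116 114 115 114 118 120 117 114 119 140 175 199 206
289   225 223 222 221 222 222 221 218 212 203 182 146 130 130 121 110 106 108 110 112 114 113 112 114 123 142 160 168
290   225 224 222 221 221 217 210 199 184 167 147 127 127 129 118  99  89  92  98 104 110 113 113 113 115 121 127 130
291   224 223 221 218 214 202 182 162 149 136 120 116 126 129 119  98  85  82  82  86  96 105 110 113 113 114 115 116
292   216
[... 1824 characters left out ...]
 213 220 216
192   121 121 125 123 116  85  81  95 106 118 115 109 117 110  91  91 172 215 215 214
193   123 122 123 124  96  70 103 121 117 119 114 117 138 125 119 116 120 204 214 209
194   122 121 123 125  79  81 121 124 119 122 120 124 144 128 124 128 109 206 217 213
195   124 122 122 121  76  93 120 118 116 122 123 124 112 121 123  85  92 208 221 216
196   121 121 122 123  88  77 108 123 119 114 113 121 120 124 108  73  96 185 198 215
197   116 120 120 120 103  72  76 103 111 107 104 112 111 106  85  90 113 122 129 209
198   119 118 118 119 118 100  86  85  83  91  93  89  87  87  98 115 123 115 122 210
199   118 117 116 119 121 119 119 111  95  91  92  99 101 116 119 118 121 120 120 182
```

```bash
python3 -m crank '{"delta_pos":[[0,0,0],[0,0,0],[0,0,0],[0,0,0],[0,0,0],[0,0,0],[0,0,0],[0,0,0],[0,0,0],[0,0,0],[0,0,0],[0,0,0],[0,0,0],[0,0,0],[0,0,0],[0,0,0]],"twist":[0,0,0,0,0,0,0,0,0,0,0,0,0,0,0,0]}' 1 25
python3 -c "from bench import robot;print(robot.hand_in())"
```

```text
time: 22.42
tool_pos: [0.5197, -0.18, 0.1828]
orientation: [3.142, 0.0, 2.95]
wrist_force: [0.3, -0.3, 2.8]
finger_gap: 0.0237
grasp_force: 25.0
the job is handed in; nothing more can be done
None
```

The job was handed in at 22.4 s: the probe was pressed about half-way in on the cross for over 2 s, lifted, and is now pressed the same way on the ring (about 3.6 N, foot centred within about 1.5 mm, probe upright to about 2°), and nothing else was moved, though I pushed the stem lightly against the white holder's rim to turn it upright.

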